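Find the rocking corner of a chassis plate and press its shim flat

TASK

The chassis plate on the test bench rocks on one of its four corners. Press down on the corners of the plate with the fingertips, one after another, until you find the one that gives, then press the raised shim tab in that corner's window down flat and take the hand away. Leave the other three shims raised, do not lift the plate or push it off its feet, and leave the screwdriver, the can and the valve beside it alone.

Things in the scene. Friction and masses are not known exactly. Their poses are not given: they have to be found in the camera images.
- plate: Loose plate, 200 (x, away from robot) x 250 (y, to the left) x 6 mm, about 0.8 kg, on four corner feet. Origin: centre of its underside, 45 mm above the bench (top at 51 mm). Each corner has a 34 (x) x 36 (y) mm window with a shim tab standing in it. On its middle line (y = 0): a transformer 50 x 60 mm and two cans 26 mm across at x = +-55 mm, all under 45 mm above the underside.
- base: Fixed grey steel base under the plate, 216 x 266 x 10 mm, origin at the centre of its underside, on the bench; axes as the plate's. Four 40 mm wide lugs at its mid-edges, as high as the plate's top, keep the plate from sliding more than about 2 mm.
- corner_far_left (a point): Point on the top face of the plate near its far left corner, 13 mm in from both edges: where to press that corner. It is above the corner's foot. The point moves with the plate.
- window_far_left (a point): Centre of the far left corner's window, level with the plate's top face. The shim tab stands on this axis: a flat horizontal steel tab 22 (x) x 24 (y) x 4 mm on an upright stem. Raised: its top is 14 to 15 mm above this point; pressed flat: 3 mm above it. It moves straight down 12 mm and takes about 7 to 9 N, against friction, no spring.
- corner_far_right (a point): Point on the top face of the plate near its far right corner, 13 mm in from both edges: where to press that corner. It is above the corner's foot. The point moves with the plate.
- window_far_right (a point): Centre of the far right corner's window, level with the plate's top face. The shim tab stands on this axis: a flat horizontal steel tab 22 (x) x 24 (y) x 4 mm on an upright stem. Raised: its top is 14 to 15 mm above this point; pressed flat: 3 mm above it. It moves straight down 12 mm and takes about 7 to 9 N, against friction, no spring.
- corner_near_left (a point): Point on the top face of the plate near its near left corner, 13 mm in from both edges: where to press that corner. It is above the corner's foot. The point moves with the plate.
- window_near_left (a point): Centre of the near left corner's window, level with the plate's top face. The shim tab stands on this axis: a flat horizontal steel tab 22 (x) x 24 (y) x 4 mm on an upright stem. Raised: its top is 14 to 15 mm above this point; pressed flat: 3 mm above it. It moves straight down 12 mm and takes about 7 to 9 N, against friction, no spring.
- corner_near_right (a point): Point on the top face of the plate near its near right corner, 13 mm in from both edges: where to press that corner. It is above the corner's foot. The point moves with the plate.
- window_near_right (a point): Centre of the near right corner's window, level with the plate's top face. The shim tab stands on this axis: a flat horizontal steel tab 22 (x) x 24 (y) x 4 mm on an upright stem. Raised: its top is 14 to 15 mm above this point; pressed flat: 3 mm above it. It moves straight down 12 mm and takes about 7 to 9 N, against friction, no spring.
- give (a joint): How far the foot under the rocking corner has been pressed down (m): 0 at rest, 0.005 at its stop. Lightly sprung: pressing that corner of the plate fully down takes about 4 to 9 N; it comes back when released. The other three feet are rigid. Which corner this foot is under is not told and changes from start to start.
- shim_loose_corner (a joint): how far one steel shim tab has been pressed down (m): 0 to 0.001 = raised as found, 0.012 = pressed fully flat; it stays where it is left. Belongs to the shim in the window of the corner that rocks; when flat, it wedges the plate up from below, and that corner then stays firm under a light press.
- shim_firm_1 (a joint): how far one steel shim tab has been pressed down (m): 0 to 0.001 = raised as found, 0.012 = pressed fully flat; it stays where it is left. Belongs to one of the three firm corners (which one is not told).
- shim_firm_2 (a joint): how far one steel shim tab has been pressed down (m): 0 to 0.001 = raised as found, 0.012 = pressed fully flat; it stays where it is left. Belongs to one of the three firm corners (which one is not told).
- shim_firm_3 (a joint): how far one steel shim tab has been pressed down (m): 0 to 0.001 = raised as found, 0.012 = pressed fully flat; it stays where it is left. Belongs to one of the three firm corners (which one is not told).
- screwdriver: Bystander: screwdriver, about 180 mm long, lying on the bench left of the base. Origin under its middle.
- spare_can: Bystander: spare aluminium capacitor can, 37 mm across, 75 mm tall, standing right of the base. Origin: centre of its underside.
- spare_valve: Bystander: small glass valve on a black socket, 28 mm across, 60 mm tall, standing right of the base. Origin: centre of its underside.

How it is judged:
On the way, in this order (a step that is already met when the one before it is completed fails the run):
1. the rocking corner is found: the fingers press the plate and that corner gives by more than 3 mm, its shim still raised (value of joint give above 0.003 m and contact force between the fingers and plate above 1 N and value of joint shim_loose_corner below 0.004 m), for 0.05 s.
2. the shim of that corner is pressed flat (value of joint shim_loose_corner above 0.01 m), for 0.1 s.
At the end, for the whole second after the job is handed in: The rocking corner's shim is down by more than 10 of its 12 mm, the other shims by less than 4 mm, the plate level (0.015 rad), at rest, its corner up again, within 8 mm of its start, and the bystanders within 20 mm of theirs (value of joint shim_loose_corner above 0.01 m and value of joint each of shim_firm_1, shim_firm_2, shim_firm_3 below 0.004 m and value of joint give below 0.0015 m and distance of plate from where it was at the start of the episode below 0.008 m and angle between plate's own z axis and vertical below 0.015 rad and linear speed of plate below 0.01 m/s and distance of each of screwdriver, spare_can, spare_valve from where it was at the start of the episode below 0.02 m); the robot touches nothing.
It fails at once if a shim at a firm corner is pressed down (value of joint any of shim_firm_1, shim_firm_2, shim_firm_3 above 0.0055 m).
It fails at once if the plate is lifted or shoved off its feet (distance of plate from where it was at the start of the episode above 0.012 m or angle between plate's own z axis and vertical above 0.1 rad).
It fails at once if a bystander is lifted, knocked over or pushed away (distance of any of screwdriver, spare_can, spare_valve from where it was at the start of the episode above 0.025 m or angle between any of spare_can, spare_valve's own z axis and vertical above 0.5 rad).
It also fails if it takes over 51 s, if anything falls off the work surface, if the arm or the gripper's body presses on something with over 40 N, if the wrist force passes 120 N, or if a joint passes its speed limit or range.

ROBOT

A 7-joint arm with a two-finger parallel gripper is mounted at the origin on the work surface. World frame = base frame: x ahead of the robot, y to its left, z up, the work surface at z = 0. Lengths are in m, angles in rad, forces in N, time in s.
With the tool pointing down it reaches from about 0.425 to 0.875 m from the base axis. Payload 8.4 kg.
Tool frame: the origin (TCP) lies at the very end of the fingers, on their centre line; the grasp point (between the pads) lies 19 mm behind it; z points along the fingers, y is the direction in which the jaws open and shut (so a half turn about z gives the same grasp; the last joint's range is limited). The gripper opens to 87 mm and grips with 3 to 60 N. Pads are 19 mm wide; open, the fingers measure 117 mm over their backs; the gripper's body (75 mm by 190 mm) begins 51 mm behind the grasp point.
Start: joints at [-1.331, 0.333, 0.04, 1.465, -0.013, 1.343, -0.059], TCP at [0.216, 0.613, 0.223] pointing down, gripper open.
Joint ranges: [-2.58, 2.58], [-0.38, 2.09], [-1.3, 1.39], [0.25, 2.4], [-1.5, 4.64], [0.08, 2.09], [-2.65, 2.65]. Speed limits (rad/s): [2.22, 2.22, 2.79, 2.79, 3.14, 3.14, 3.14].

INTERFACE

Orientations are given as a rotation vector (axis times angle).
In Python, from station import env gives the robot as it stands.
- The arm moves only by the shell command python3 -m crank 'ROWS'. ROWS is JSON, a list of rows, each a list of 3 entries, a list of its own where there are three numbers: the shift along the tool's x, y, z in mm, then the turn about the tool's z in degrees, then the opening, from -1 (shut) to 1 (fully open). In form: [[[tx, ty, tz], spin, hand], ...]. A call has 1 to 12 rows; each row shifts and turns the pose as measured when the row begins, along the tool's axes as they then stand; what a row does not reach is not made up. A row lasts 1/12 s, in which the tool goes at most 41.7 mm and 7.16 degrees, less where a joint would pass 70% of its speed; a pose out of reach is approached as far as the arm can. A call with a gripper value outside its range is refused whole. The fingers move at their own pace and stop on an object; the grip force is fixed at half the most. Time passes only in rows, so rows that do not move let the fingers close. It gives the time, the measured TCP pose, the force and the opening at its end, in the units of the state.
- env.observe(): the state, without advancing time (a new reading comes with each control period).
- env.get_image(name): name is "side" or "top"; returns the picture (480x640x3 uint8, red, green, blue); there is no depth.
- env.camera_params(name): a dict with "camera_matrix" (3x3 intrinsics, pixels), "rvec" (rotation vector, rad) and "tvec" (3), from world to camera coordinates, as OpenCV has them. Camera axes: x right, y down, z forward; pixel columns grow to the right and rows downward; lengths in m; the calibration is good to about 2 mm. A picture is of the moment at which its call begins. camera_params takes no time and is no camera call.
- env.finish_job(): hands the job in, once; it reports no verdict.
The state is a dict: "clock": time; "q": joint angles; "joint_vel": joint speeds; "tau": joint torques, N m; "tcp_pos": TCP position; "ee_rot": TCP orientation; "wrist_force": force on the tool from outside, world axes, zero at the start; "moment": the same for the moment, N m; "finger_gap": opening from 0.0 (shut) to 1.0 (fully open).
Only numpy, scipy, OpenCV 4.12 (cv2) and the standard library are available. Lean on these libraries where they do the work, as an engineer would, in place of code of your own. Each camera call takes 0.05 s, during which the arm holds its last target.

## Working session

There is one attempt and no reset: what is moved stays moved. The work goes in short steps, Python scripts to look and compute and a shell command to move; the robot and the scene stay as the last step left them, time stands still between calls to the robot, and variables do not carry over. Pictures are saved under pics/ and viewed, and the job is handed in when it is done.

```bash
mkdir -p pics; ls; python3 - <<'E'
from station import env
import cv2
print(env.observe())
for n in("side","top"):
    im=env.get_image(n); cv2.imwrite(f"pics/{n}0.png",im[:,:,::-1]); print(env.camera_params(n))
E
```

```text
pics
{'clock': 0.0, 'q': array([-1.33121765,  0.33392316,  0.0398469 ,  1.46628696, -0.01340712,
        1.34326062, -0.05845237]), 'joint_vel': array([0.00077046, 0.00105757, 0.00173709, 0.00017801, 0.00086788,
       0.00024759, 0.00085302]), 'tau': array([ 1.66132581e-04, -6.56332326e+01,  1.33545566e+00, -4.03817761e+01,
       -5.97070344e-02,  4.42917680e-02,  1.25590527e-04]), 'tcp_pos': array([0.2158732 , 0.61261311, 0.22164328]), 'ee_rot': array([-5.29497282e-01, -3.09646743e+00,  2.51705549e-03]), 'wrist_force': array([ 0.26890672,  0.55976536, -0.31713706]), 'moment': array([-0.0074547 , -0.00048518, -0.01974647]), 'finger_gap': 1.001098218578909}
{'camera_matrix': array([[570.11693455,   0.        , 321.87030385],
       [  0.        , 570.11693455, 224.25134293],
       [  0.        ,   0.        ,   1.        ]]), 'rvec': array([ 1.03887899, -2.49500906,  0.98148008]), 'tvec': array([0.40767204, 0.33769399, 0.57493408])}
{'camera_matrix': array([[483.06913795,   0.        , 321.21992814],
       [  0.        , 483.06913795, 235.6857808 ],
       [  0.        ,   0.        ,   1.        ]]), 'rvec': array([ 2.16835351, -2.19960935,  0.08529881]), 'tvec': array([-0.00117538,  0.58453216,  0.79028155])}
```

View pics/side0.png

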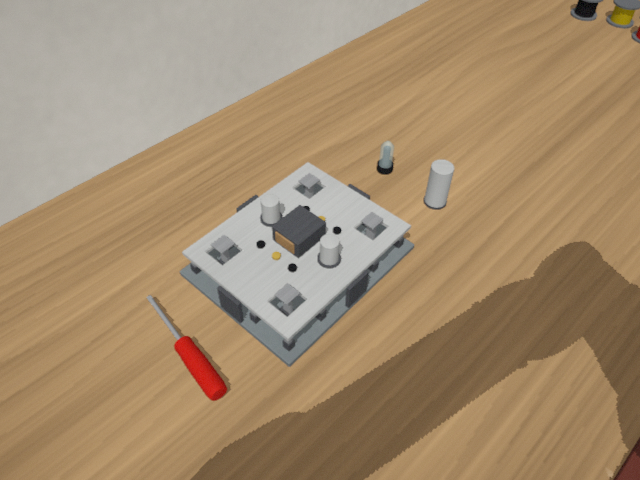

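View pics/top0.png

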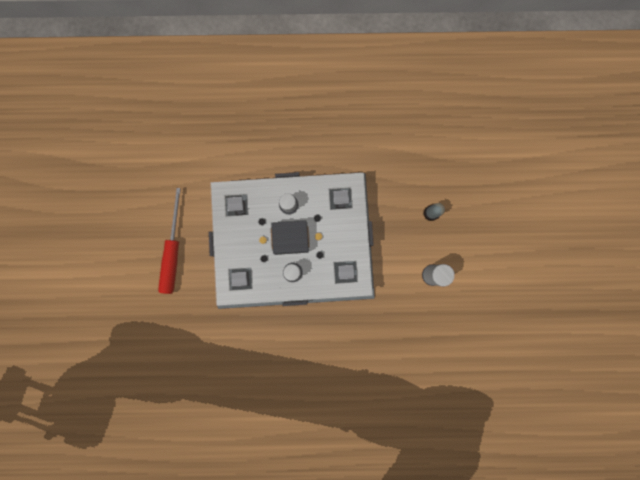

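The pictures show the plate with its top-view corners at about (211,182), (364,174), (373,297) and (217,305). The tabs are near (235,205), (341,198), (346,272) and (239,279). The screwdriver is on the left, the valve and can on the right. I'll measure these by mask.

```bash
cat > h.py <<'E'
import numpy as np, cv2
from station import env
def cam(n):
    p=env.camera_params(n); R=cv2.Rodrigues(p["rvec"])[0]; return p["camera_matrix"],R,p["tvec"]
def ray(n,uv,z):
    K,R,t=cam(n); c=-R.T@t; d=R.T@np.linalg.solve(K,[uv[0],uv[1],1.]); return c+d*(z-c[2])/d[2]
def proj(n,P):
    p=env.camera_params(n); return cv2.projectPoints(np.array(P,float).reshape(-1,3),p["rvec"],p["tvec"],p["camera_matrix"],None)[0].reshape(-1,2)
E
python3 - <<'E'
from h import *
im=cv2.imread("pics/top0.png"); hsv=cv2.cvtColor(im,cv2.COLOR_BGR2HSV)
m=((hsv[...,1]<40)&(hsv[...,2]>130)).astype(np.uint8)*255
m[:, :190]=0; m[:,390:]=0; m[:150]=0; m[330:]=0
m=cv2.morphologyEx(m,cv2.MORPH_OPEN,np.ones((3,3)))
cs,_=cv2.findContours(m,0,2); c=max(cs,key=cv2.contourArea)
r=cv2.minAreaRect(c); b=cv2.boxPoints(r); print(r,b)
W=np.array([ray("top",u,.051) for u in b]); print(W, [np.linalg.norm(W[i]-W[i-1]) for i in range(4)], W.mean(0))
# windows: dark-ish regions inside plate
d=(hsv[...,2]<130).astype(np.uint8)*255
for c0 in [(235,205),(341,198),(346,272),(239,279)]:
    x,y=c0; sub=d[y-17:y+18,x-17:x+18]
    g=cv2.cvtColor(im,cv2.COLOR_BGR2GRAY)[y-17:y+18,x-17:x+18]
    ccs,_=cv2.findContours((g<150).astype(np.uint8),0,2); k=max(ccs,key=cv2.contourArea)
    rr=cv2.minAreaRect(k); uv=np.array(rr[0])+[x-17,y-17]
    print(uv,rr[1],rr[2],ray("top",uv,.051))
big=cv2.resize(im[160:320,190:390],None,fx=4,fy=3.75,interpolation=cv2.INTER_CUBIC); cv2.imwrite("pics/z0.png",big[:600,:800])
E
```

```text
((290.4642333984375, 238.842041015625), (123.7716064453125, 156.06430053710938), 86.33221435546875) [[208.63301 182.0748 ]
 [364.37762 172.09119]
 [372.29547 295.60928]
 [216.55084 305.5929 ]]
[[ 0.67277322  0.17331998  0.051     ]
 [ 0.68574233 -0.0816589   0.051     ]
 [ 0.48453625 -0.09013447  0.051     ]
 [ 0.47225009  0.15998613  0.051     ]] [np.float64(0.2009659556111039), np.float64(0.2553084921483681), np.float64(0.2013845128300896), np.float64(0.2504221719117459)] [0.57882547 0.04037819 0.051     ]
[235.86764526 204.77941322] (21.935199737548828, 23.699220657348633) 85.60128784179688 [0.63473686 0.1288555  0.051     ]
[340.22081184 198.09136963] (21.730350494384766, 23.226537704467773) 85.91438293457031 [ 0.64333192 -0.04133539  0.051     ]
[345.33502579 271.69035721] (22.229080200195312, 23.654020309448242) 85.91438293457031 [ 0.52348467 -0.04750529  0.051     ]
[240. 279.] (22.0, 24.0) 90.0 [0.5141878 0.1223292 0.051    ]
```

View pics/z0.png

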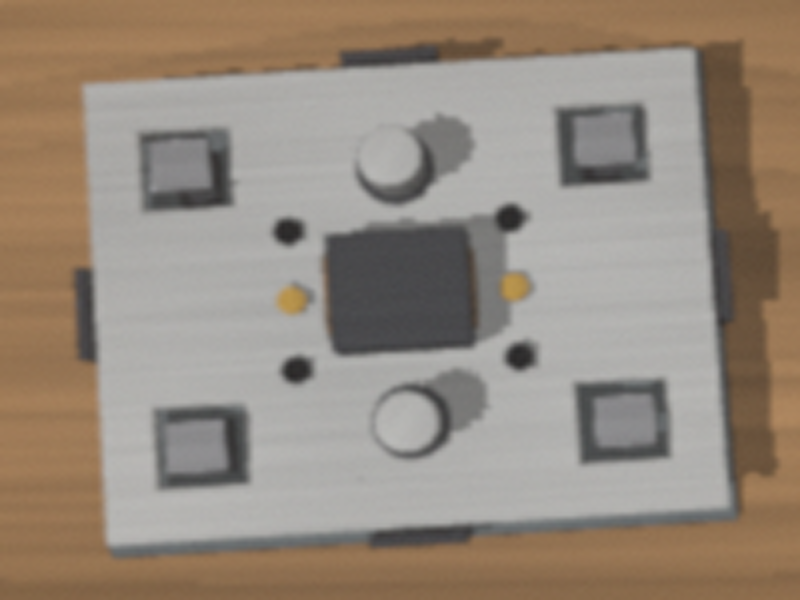

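Window spacing comes out at 120 x 170 mm, and plate size agrees within 5 mm (about 201 x 250-255, given 200 x 250). Window centres are at (±60, ±85), which puts the plate centre at about (0.579, 0.0406) with yaw about 3.05°. I'll close and align the hand on the way to the first corner.

```bash
cat >> h.py <<'E'
from scipy.spatial.transform import Rotation as Rn
C=np.array([.5789,.0406]); YAW=np.radians(3.05)
Rp=np.array([[np.cos(YAW),-np.sin(YAW)],[np.sin(YAW),np.cos(YAW)]])
T={}
for n,sx,sy in (("fl",1,1),("fr",1,-1),("nl",-1,1),("nr",-1,-1)):
    T["c_"+n]=C+Rp@[87*sx/1e3,112*sy/1e3]; T["w_"+n]=C+Rp@[60*sx/1e3,85*sy/1e3]
def go(name,z):
    s=env.observe(); R=Rn.from_rotvec(s["ee_rot"]); M=R.as_matrix()
    tgt=np.r_[T[name],z]; d=M.T@(tgt-s["tcp_pos"])*1e3
    ya=np.degrees(np.arctan2(M[1,1],M[0,1])); want=90+np.degrees(YAW)
    print(name,tgt.round(4),"tool mm",d.round(1),"spin deg",round(-(want-ya),1),"tilt",(M[:,2]).round(3),"F",s["wrist_force"].round(2),"z",s["tcp_pos"].round(4),"t",round(s["clock"],2),"gap",round(s["finger_gap"],2))
E
python3 -c "
from h import *
print({k:v.round(4).tolist() for k,v in T.items()})
go('c_fl',.12); go('c_nl',.12)"
```

```text
{'c_fl': [0.6598, 0.1571], 'w_fl': [0.6343, 0.1287], 'c_fr': [0.6717, -0.0666], 'w_fr': [0.6433, -0.0411], 'c_nl': [0.4861, 0.1478], 'w_nl': [0.5145, 0.1223], 'c_nr': [0.498, -0.0759], 'w_nr': [0.5235, -0.0475]}
c_fl [0.6598 0.1571 0.12  ] tool mm [-570.1 -282.   102.2] spin deg -22.5 tilt [-0.    -0.001 -1.   ] F [-0.28 -0.54 -0.29] z [0.2159 0.6127 0.2217] t 0.1 gap 1.0
c_nl [0.4861 0.1478 0.12  ] tool mm [-409.3 -348.5  102.3] spin deg -22.5 tilt [-0.    -0.001 -1.   ] F [-0.28 -0.54 -0.29] z [0.2159 0.6127 0.2217] t 0.1 gap 1.0
```

```bash
python3 -m crank '[[[-34,-17,0],0,-1],[[-34,-17,0],0,-1],[[-34,-17,0],0,-1],[[-34,-17,0],0,-1],[[-34,-17,0],0,-1],[[-34,-17,0],0,-1],[[-34,-17,0],0,-1],[[-34,-17,0],0,-1],[[-34,-17,0],0,-1],[[-34,-17,0],0,-1],[[-34,-17,0],0,-1],[[-34,-17,0],0,-1]]'; python3 -c "
from h import *
go('c_fl',.12)"
```

```text
clock: 1.1
tcp_pos: [0.5364, 0.2784, 0.2151]
ee_rot: [-0.497, -3.093, 0.01]
wrist_force: [-0.4, 0.7, 0.3]
finger_gap: 0.168
c_fl [0.6598 0.1571 0.12  ] tool mm [-156.   -75.8   94.5] spin deg -21.3 tilt [-0.01  -0.005 -1.   ] F [-0.44  0.68  0.3 ] z [0.5364 0.2784 0.2151] t 1.1 gap 0.17
```

```bash
python3 -m crank '[[[0,0,0],-7,-1],[[0,0,0],-7,-1],[[0,0,0],-7,-1],[[0,0,0],-3,-1],[[0,0,0],0,-1]]'; python3 -c "
from h import *
go('c_fl',.12)"
```

```text
clock: 1.52
tcp_pos: [0.5439, 0.2643, 0.2129]
ee_rot: [0.157, -3.127, 0.018]
wrist_force: [-0.4, 0.1, -0.0]
finger_gap: 0.006
c_fl [0.6598 0.1571 0.12  ] tool mm [-105.6 -117.3   93. ] spin deg 2.7 tilt [-0.01  -0.012 -1.   ] F [-0.36  0.14 -0.05] z [0.5439 0.2643 0.2129] t 1.52 gap 0.01
```

```bash
python3 -m crank '[[[-25,-28,10],0,-1],[[-25,-28,20],0,-1],[[-25,-28,20],2,-1],[[-15,-18,18],0,-1],[[0,0,0],0,-1],[[0,0,0],0,-1]]'; python3 -c "
from h import *
go('c_fl',.07)"
```

```text
clock: 2.02
tcp_pos: [0.6446, 0.1707, 0.1415]
ee_rot: [0.091, -3.13, 0.015]
wrist_force: [-0.3, 0.1, 0.7]
finger_gap: 0.005
c_fl [0.6598 0.1571 0.07  ] tool mm [-15.2 -13.8  71.4] spin deg 0.3 tilt [-0.01 -0.01 -1.  ] F [-0.28  0.08  0.66] z [0.6446 0.1707 0.1415] t 2.02 gap 0.0
```

```bash
python3 -m crank '[[[-8,-7,20],0,-1],[[-7,-6,20],0,-1],[[0,0,20],0,-1],[[0,0,8],0,-1],[[0,0,0],0,-1],[[0,0,0],0,-1]]'; python3 -c "
from h import *
go('c_fl',.055)
cv2.imwrite('pics/t1.png',env.get_image('top')[120:360,160:480,::-1].repeat(2,0).repeat(2,1))
cv2.imwrite('pics/s1.png',env.get_image('side')[120:360,120:440,::-1].repeat(2,0).repeat(2,1))"
```

```text
clock: 2.52
tcp_pos: [0.6586, 0.1639, 0.0739]
ee_rot: [0.088, -3.131, 0.01]
wrist_force: [-0.5, -0.5, 0.4]
finger_gap: 0.005
c_fl [0.6598 0.1571 0.055 ] tool mm [-1.  -6.7 18.9] spin deg 0.2 tilt [-0.009 -0.006 -1.   ] F [-0.52 -0.45  0.41] z [0.6586 0.1639 0.0739] t 2.52 gap 0.0
```

View pics/t1.png

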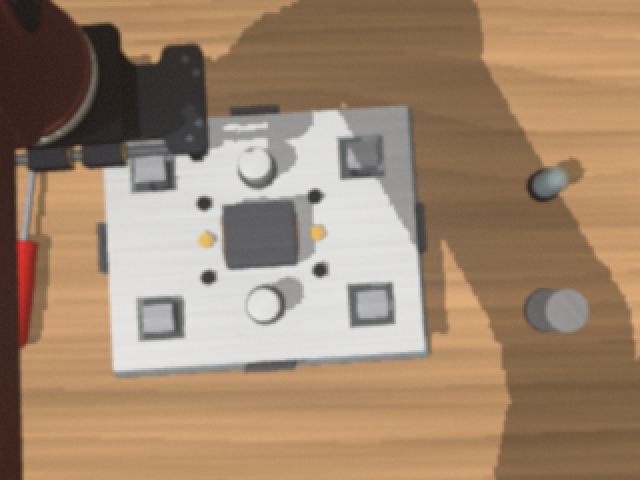

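View pics/s1.png

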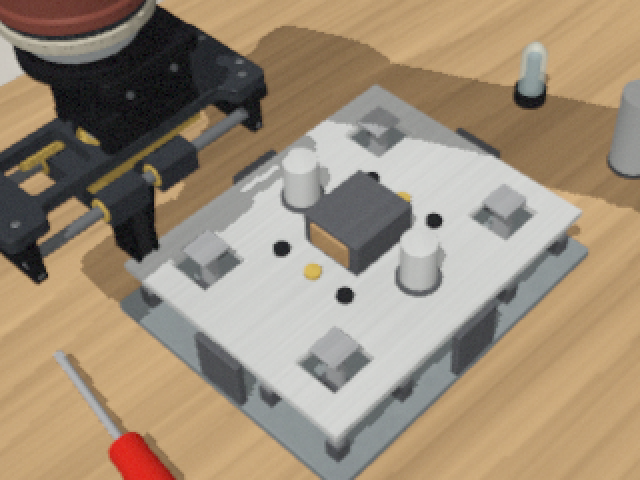

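The fingertips hover by the far-left corner in the side view, at about (138,258) in the enlarged crop. The hand body is well clear of the cans. I'll correct y and descend.

```bash
python3 -m crank '[[[-1,-5,8],0,-1],[[0,-2,6],0,-1],[[0,0,0],0,-1],[[0,0,0],0,-1]]'; python3 -c "
from h import *
go('c_fl',.051)"
```

```text
clock: 2.95
tcp_pos: [0.6621, 0.1575, 0.0631]
ee_rot: [0.09, -3.138, 0.006]
wrist_force: [0.2, 0.7, 0.6]
finger_gap: 0.007
c_fl [0.6598 0.1571 0.051 ] tool mm [ 2.3 -0.3 12.1] spin deg 0.3 tilt [-0.003 -0.004 -1.   ] F [0.18 0.74 0.57] z [0.6621 0.1575 0.0631] t 2.95 gap 0.01
```

```bash
python3 -m crank '[[[1,0,5],0,-1],[[1,0,4],0,-1],[[0,0,3],0,-1],[[0,0,2],0,-1]]';python3 -m crank '[[[0,0,2],0,-1]]';python3 -m crank '[[[0,0,2],0,-1]]'; python3 -c "
from h import *
go('c_fl',.051)"
```

```text
clock: 3.28
tcp_pos: [0.6608, 0.1573, 0.0512]
ee_rot: [0.089, -3.14, 0.004]
wrist_force: [-13.2, -2.7, 34.4]
finger_gap: 0.002
clock: 3.37
tcp_pos: [0.6608, 0.1572, 0.0514]
ee_rot: [0.089, -3.14, 0.003]
wrist_force: [-11.1, -2.6, 21.5]
finger_gap: 0.005
clock: 3.45
tcp_pos: [0.6608, 0.1572, 0.0514]
ee_rot: [0.089, -3.14, 0.002]
wrist_force: [-8.4, -2.1, 17.9]
finger_gap: 0.005
c_fl [0.6598 0.1571 0.051 ] tool mm [ 1.  -0.1  0.4] spin deg 0.2 tilt [-0.001 -0.001 -1.   ] F [-8.42 -2.1  17.94] z [0.6608 0.1572 0.0514] t 3.45 gap 0.01
```

Far left is firm: 18-34 N with the tip staying at the plate's top height. Next is far right.

```bash
python3 -m crank '[[[0,0,-15],0,-1],[[0,0,-25],0,-1],[[0,0,-25],0,-1],[[0,0,-10],0,-1],[[0,-30,0],0,-1],[[0,-40,0],0,-1],[[0,-40,0],0,-1],[[0,-40,0],0,-1],[[0,-30,0],0,-1],[[0,-10,0],0,-1],[[0,0,0],0,-1]]'; python3 -c "
from h import *
go('c_fr',.075)"
```

```text
clock: 4.37
tcp_pos: [0.6709, -0.035, 0.125]
ee_rot: [0.102, -3.137, -0.0]
wrist_force: [-0.7, -0.5, 1.1]
finger_gap: 0.004
c_fr [ 0.6717 -0.0666  0.075 ] tool mm [  1.1 -31.6  50. ] spin deg 0.7 tilt [-0.003  0.    -1.   ] F [-0.7  -0.53  1.09] z [ 0.6709 -0.035   0.125 ] t 4.37 gap 0.0
```

```bash
python3 -m crank '[[[0,-20,0],0,-1],[[0,-10,15],0,-1],[[0,-3,20],0,-1],[[0,0,12],0,-1],[[0,0,4],0,-1],[[0,0,0],0,-1]]'; python3 -c "
from h import *
go('c_fr',.055)"
```

```text
clock: 4.87
tcp_pos: [0.6734, -0.0607, 0.0697]
ee_rot: [0.11, -3.136, -0.007]
wrist_force: [0.8, 0.7, -0.8]
finger_gap: 0.004
c_fr [ 0.6717 -0.0666  0.055 ] tool mm [ 2.  -5.8 14.7] spin deg 1.0 tilt [-0.004  0.004 -1.   ] F [ 0.77  0.72 -0.83] z [ 0.6734 -0.0607  0.0697] t 4.87 gap 0.0
```

```bash
python3 -m crank '[[[1,-5,3],1,-1],[[1,-3,4],0,-1],[[0,0,4],0,-1]]';python3 -m crank '[[[0,0,3],0,-1]]';python3 -m crank '[[[0,0,2],0,-1]]'; python3 -m crank '[[[0,0,2],0,-1]]'; python3 -c "
from h import *
go('c_fr',.051)"
```

```text
clock: 5.12
tcp_pos: [0.673, -0.0655, 0.0595]
ee_rot: [0.087, -3.139, -0.009]
wrist_force: [0.0, -0.4, 0.7]
finger_gap: 0.004
clock: 5.2
tcp_pos: [0.6732, -0.0653, 0.0566]
ee_rot: [0.087, -3.139, -0.009]
wrist_force: [0.4, -0.4, -0.1]
finger_gap: 0.004
clock: 5.28
tcp_pos: [0.6733, -0.0652, 0.0545]
ee_rot: [0.087, -3.139, -0.009]
wrist_force: [-0.4, 0.2, 0.1]
finger_gap: 0.004
clock: 5.37
tcp_pos: [0.6735, -0.0651, 0.0525]
ee_rot: [0.087, -3.14, -0.009]
wrist_force: [-0.9, 0.2, -0.0]
finger_gap: 0.003
c_fr [ 0.6717 -0.0666  0.051 ] tool mm [ 1.8 -1.4  1.5] spin deg 0.1 tilt [-0.001  0.006 -1.   ] F [-0.88  0.17 -0.  ] z [ 0.6735 -0.0651  0.0525] t 5.37 gap 0.0
```

```bash
for i in 1 ; do python3 -m crank '[[[0,0,2],0,-1]]';python3 -m crank '[[[0,0,2],0,-1]]';python3 -m crank '[[[0,0,2],0,-1]]'; done
```

```text
clock: 5.45
tcp_pos: [0.6737, -0.0651, 0.0513]
ee_rot: [0.087, -3.14, -0.009]
wrist_force: [-10.9, 0.2, 24.0]
finger_gap: 0.004
clock: 5.53
tcp_pos: [0.6737, -0.0651, 0.0513]
ee_rot: [-0.087, 3.14, 0.01]
wrist_force: [-12.5, 2.2, 25.9]
finger_gap: 0.002
clock: 5.62
tcp_pos: [0.6737, -0.0651, 0.0514]
ee_rot: [-0.087, 3.14, 0.012]
wrist_force: [-9.5, 1.8, 17.9]
finger_gap: 0.006
```

Far right is firm too. Next is near right.

```bash
python3 -m crank '[[[0,0,-15],0,-1],[[0,0,-25],0,-1],[[0,0,-25],0,-1],[[0,0,-10],0,-1],[[30,0,0],0,-1],[[40,0,0],0,-1],[[40,0,0],0,-1],[[30,0,0],0,-1],[[10,0,0],0,-1],[[0,0,0],0,-1]]'; python3 -c "
from h import *
go('c_nr',.075)"
```

```text
clock: 6.45
tcp_pos: [0.5184, -0.0738, 0.1274]
ee_rot: [-0.09, 3.138, 0.013]
wrist_force: [1.2, 0.2, -0.8]
finger_gap: 0.005
c_nr [ 0.498  -0.0759  0.075 ] tool mm [20.6 -1.4 52.4] spin deg 0.2 tilt [ 0.002  0.008 -1.   ] F [ 1.19  0.24 -0.83] z [ 0.5184 -0.0738  0.1274] t 6.45 gap 0.0
```

```bash
python3 -m crank '[[[14,-1,0],0,-1],[[6,0,15],0,-1],[[0,0,20],0,-1],[[0,0,12],0,-1],[[0,0,4],0,-1],[[0,0,0],0,-1]]'; python3 -c "
from h import *
go('c_nr',.055)"
```

```text
clock: 6.95
tcp_pos: [0.5021, -0.075, 0.0756]
ee_rot: [-0.09, 3.132, 0.013]
wrist_force: [-0.1, 0.4, -0.2]
finger_gap: 0.007
c_nr [ 0.498  -0.0759  0.055 ] tool mm [ 4.4 -0.8 20.6] spin deg 0.3 tilt [ 0.008  0.009 -1.   ] F [-0.14  0.42 -0.25] z [ 0.5021 -0.075   0.0756] t 6.95 gap 0.01
```

```bash
python3 -m crank '[[[4,0,3],0,-1],[[2,-1,5],0,-1],[[0,0,6],0,-1],[[0,0,4],0,-1]]';python3 -m crank '[[[0,0,3],0,-1]]'; python3 -c "
from h import *
go('c_nr',.051)"
```

```text
clock: 7.28
tcp_pos: [0.4985, -0.0764, 0.0581]
ee_rot: [-0.091, 3.128, 0.013]
wrist_force: [-0.1, -0.7, 0.0]
finger_gap: 0.006
clock: 7.37
tcp_pos: [0.4986, -0.0764, 0.0548]
ee_rot: [-0.091, 3.128, 0.013]
wrist_force: [-0.2, 0.5, -0.4]
finger_gap: 0.0
c_nr [ 0.498  -0.0759  0.051 ] tool mm [0.7 0.5 3.8] spin deg 0.3 tilt [ 0.012  0.008 -1.   ] F [-0.17  0.54 -0.35] z [ 0.4986 -0.0764  0.0548] t 7.37 gap 0.0
```

```bash
for i in 1 ; do python3 -m crank '[[[0,0,2],0,-1]]';python3 -m crank '[[[0,0,2],0,-1]]';python3 -m crank '[[[0,0,2],0,-1]]';python3 -m crank '[[[0,0,1.5],0,-1]]'; done
```

```text
clock: 7.45
tcp_pos: [0.4986, -0.0763, 0.0525]
ee_rot: [-0.091, 3.128, 0.013]
wrist_force: [-0.2, -0.7, -1.0]
finger_gap: 0.01
clock: 7.53
tcp_pos: [0.4987, -0.0764, 0.0504]
ee_rot: [-0.091, 3.128, 0.013]
wrist_force: [-3.1, -0.7, 3.9]
finger_gap: 0.005
clock: 7.62
tcp_pos: [0.4987, -0.0765, 0.0484]
ee_rot: [-0.091, 3.129, 0.013]
wrist_force: [-3.4, 0.2, 6.0]
finger_gap: 0.01
clock: 7.7
tcp_pos: [0.4987, -0.0765, 0.047]
ee_rot: [-0.09, 3.129, 0.013]
wrist_force: [-2.4, 0.6, 7.0]
finger_gap: 0.006
```

Near right gives: the tip is already 4 mm below the plate top at only 7 N. I'll press slightly further, hold, then back off.

```bash
python3 -m crank '[[[0,0,1],0,-1]]';python3 -m crank '[[[0,0,1],0,-1]]';python3 -m crank '[[[0,0,0.3],0,-1]]'; python3 -c "
from h import *
go('w_nr',.08)
cv2.imwrite('pics/s2.png',env.get_image('side')[120:360,160:480,::-1].repeat(2,0).repeat(2,1))"
```

```text
clock: 7.78
tcp_pos: [0.4987, -0.0765, 0.0464]
ee_rot: [-0.09, 3.129, 0.013]
wrist_force: [-7.1, -0.2, 17.1]
finger_gap: 0.003
clock: 7.87
tcp_pos: [0.4987, -0.0765, 0.0463]
ee_rot: [-0.09, 3.129, 0.014]
wrist_force: [-8.0, -0.2, 20.3]
finger_gap: 0.008
clock: 7.95
tcp_pos: [0.4987, -0.0765, 0.0468]
ee_rot: [-0.09, 3.129, 0.015]
wrist_force: [-5.4, 0.4, 9.0]
finger_gap: 0.005
w_nr [ 0.5235 -0.0475  0.08  ] tool mm [-26.8  27.9 -32.7] spin deg 0.2 tilt [ 0.011  0.01  -1.   ] F [-5.37  0.43  9.02] z [ 0.4987 -0.0765  0.0468] t 7.95 gap 0.01
```

View pics/s2.png

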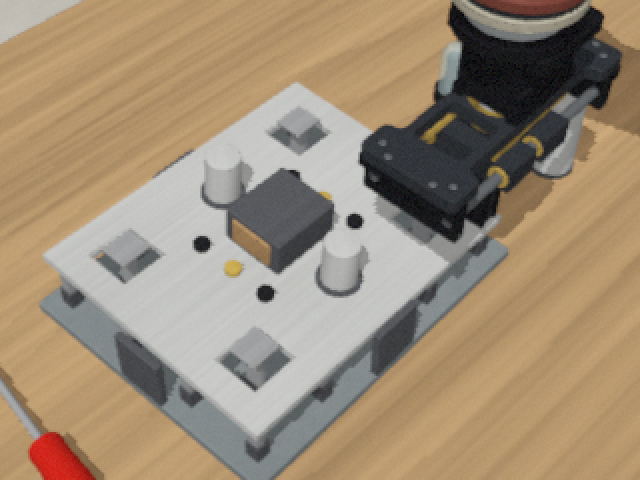

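The near-right corner went down to its stop (tip at 46.3 mm, force then rising). The other three tabs stay raised, visible at about (300,122), (127,246) and (254,348) in the crop. I'll lift and move over its window.

```bash
python3 -m crank '[[[0,0,-8],0,-1],[[0,0,-15],0,-1],[[0,0,-20],0,-1],[[0,0,0],0,-1],[[-10,11,0],0,-1],[[-10,11,0],0,-1],[[-4,4,0],0,-1],[[0,0,0],0,-1],[[0,0,0],0,-1]]'; python3 -c "
from h import *
go('w_nr',.068)"
```

```text
clock: 8.75
tcp_pos: [0.5241, -0.0458, 0.093]
ee_rot: [-0.091, 3.127, 0.015]
wrist_force: [0.4, -0.0, 0.2]
finger_gap: 0.004
w_nr [ 0.5235 -0.0475  0.068 ] tool mm [ 1.  -1.9 25. ] spin deg 0.3 tilt [ 0.013  0.01  -1.   ] F [ 0.39 -0.03  0.19] z [ 0.5241 -0.0458  0.093 ] t 8.75 gap 0.0
```

```bash
python3 -m crank '[[[0,-2,8],0,-1],[[0,0,8],0,-1],[[0,0,5],0,-1]]'; python3 -m crank '[[[0,0,3],0,-1]]'; python3 -m crank '[[[0,0,2],0,-1]]'; python3 -m crank '[[[0,0,2],0,-1]]'; python3 -c "
from h import *
go('w_nr',.054)"
```

```text
clock: 9.0
tcp_pos: [0.5243, -0.0479, 0.0699]
ee_rot: [-0.092, 3.128, 0.015]
wrist_force: [0.5, -0.3, -0.1]
finger_gap: 0.005
clock: 9.08
tcp_pos: [0.5234, -0.0483, 0.0655]
ee_rot: [-0.091, 3.129, 0.014]
wrist_force: [-0.2, 1.2, 6.1]
finger_gap: 0.006
clock: 9.17
tcp_pos: [0.5235, -0.0483, 0.0631]
ee_rot: [-0.091, 3.129, 0.015]
wrist_force: [-0.3, 1.6, 8.5]
finger_gap: 0.003
clock: 9.25
tcp_pos: [0.5236, -0.0483, 0.0611]
ee_rot: [-0.09, 3.129, 0.015]
wrist_force: [-1.3, 1.9, 8.4]
finger_gap: 0.005
w_nr [ 0.5235 -0.0475  0.054 ] tool mm [0.2 0.8 7.1] spin deg 0.3 tilt [ 0.011  0.01  -1.   ] F [-1.27  1.87  8.38] z [ 0.5236 -0.0483  0.0611] t 9.25 gap 0.01
```

Contact at 65 mm with 8.4 N, as expected for the tab. I'll press it down the rest of the way.

```bash
python3 -m crank '[[[0,0,2],0,-1],[[0,0,2],0,-1]]'; python3 -m crank '[[[0,0,2],0,-1]]'; python3 -m crank '[[[0,0,2],0,-1]]'; python3 -m crank '[[[0,0,1.5],0,-1]]'; python3 -m crank '[[[0,0,1.5],0,-1]]'
```

```text
clock: 9.42
tcp_pos: [0.5237, -0.0483, 0.0574]
ee_rot: [-0.089, 3.129, 0.017]
wrist_force: [-3.1, 0.5, 7.4]
finger_gap: 0.006
clock: 9.5
tcp_pos: [0.5237, -0.0483, 0.0556]
ee_rot: [-0.088, 3.129, 0.017]
wrist_force: [-2.4, 1.5, 7.0]
finger_gap: 0.004
clock: 9.58
tcp_pos: [0.5239, -0.0483, 0.0542]
ee_rot: [-0.088, 3.129, 0.018]
wrist_force: [-9.8, 1.6, 33.8]
finger_gap: 0.007
clock: 9.67
tcp_pos: [0.524, -0.0484, 0.0542]
ee_rot: [-0.087, 3.129, 0.02]
wrist_force: [-13.1, 2.9, 33.4]
finger_gap: 0.005
clock: 9.75
tcp_pos: [0.524, -0.0483, 0.0543]
ee_rot: [-0.086, 3.129, 0.022]
wrist_force: [-10.3, 1.0, 24.7]
finger_gap: 0.004
```

It bottomed at 54.2 mm against an expected 54. I'll retreat up and look.

```bash
python3 -m crank '[[[0,0,-6],0,-1],[[0,0,-15],0,-1],[[0,0,-30],0,-1],[[0,0,-35],0,-1],[[0,0,-35],0,-1],[[0,0,-35],0,-1],[[0,-35,-10],0,-1],[[0,-38,0],0,-1],[[0,-38,0],0,-1],[[0,-38,0],0,-1],[[0,-38,0],0,-1],[[0,0,0],0,-1]]'; python3 -m crank '[[[0,-38,0],0,-1],[[0,-38,0],0,-1],[[0,-38,0],0,-1],[[0,-20,0],0,-1],[[0,0,0],0,-1],[[0,0,0],0,-1]]'; python3 -c "
from h import *
cv2.imwrite('pics/t3.png',env.get_image('top')[120:360,160:480,::-1].repeat(2,0).repeat(2,1))
cv2.imwrite('pics/s3.png',env.get_image('side')[120:360,160:480,::-1].repeat(2,0).repeat(2,1))"
```

```text
clock: 10.75
tcp_pos: [0.5301, -0.2454, 0.2255]
ee_rot: [-0.093, 3.129, 0.019]
wrist_force: [-1.4, -0.5, 0.0]
finger_gap: 0.004
clock: 11.25
tcp_pos: [0.5355, -0.383, 0.2206]
ee_rot: [-0.087, 3.133, 0.019]
wrist_force: [-0.3, -0.0, -0.9]
finger_gap: 0.005
```

View pics/t3.png

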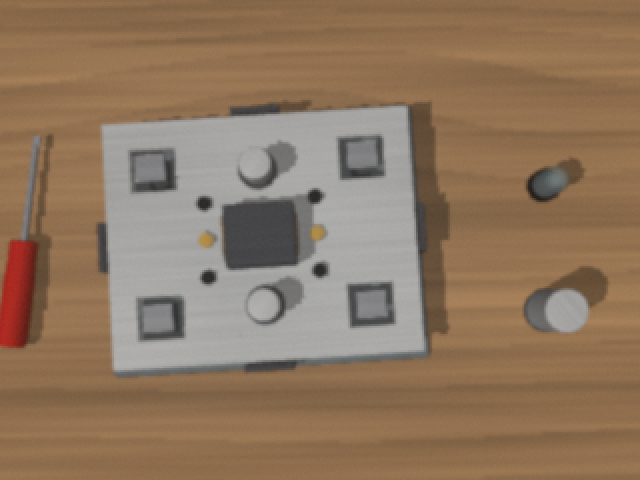

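View pics/s3.png

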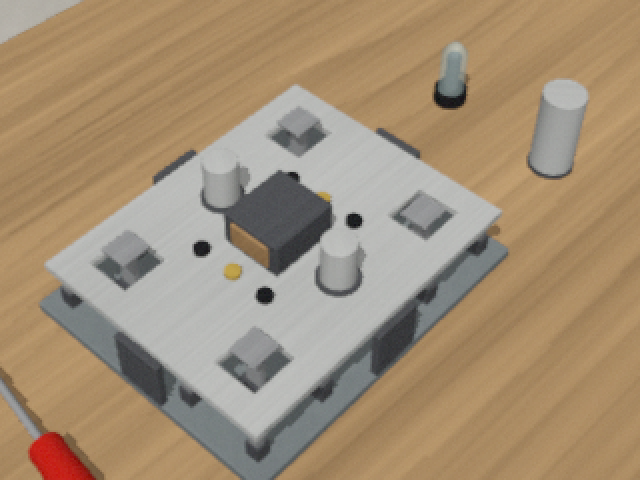

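The near-right tab is flat in its window, at about (425,212) in the side crop. The other three still stand up, the plate is level and in place, and the bystanders look unmoved. The arm is well clear, so I'm handing in.

```bash
python3 -c "
from station import env
print(env.finish_job())"
```

```text
the job is handed in; nothing more can be done
None
```

The rocking corner was the near right one. I pressed its shim flat and handed the job in at about 11.4 s of the 51 s; no verdict was reported.

- **Corner presses:** Far left and far right held firm, at 18–34 N with the fingertips staying at 51 mm. Near right sank about 4.7 mm, with only 4–7 N until it reached its stop. I didn't press near left, as the rocking corner was already found.
- **Shim:** The tab took 7–8.5 N and stopped at 54.2 mm, where flat should be 54 mm.
- **Last checks:** By eye, the final pictures show the near-right tab down and the other three raised. The plate looks level and in place, its corner is up again, and the screwdriver, can and valve have not visibly moved. The hand was clear of everything, with almost no force on the wrist.
- **Not checked:** I didn't press the corner again to confirm that the shim now holds it firm.
- **Measurement difference:** The plate outline measured up to 5 mm too long, because its mask was slightly wide. I placed the presses from the window centres instead, and the contact heights matched that.

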